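# Shim the rocking test rig level

### The job

The aluminium test rig on the bench rocks on its packers and its corner nearest the robot hangs low. Take the orange wedge shim and push it, thin end first, squarely under the foot of that low corner until the black ball of the yellow level on top sits between the two red lines, then let go so that the wedge carries the corner. Push gently and stop when it is level - never drive the corner clearly past level - do not touch the rig itself with the robot, and leave the other things on the bench where they are.

Things in the scene. Friction and masses are not known exactly. Their poses are not given: they have to be found in the camera images.
- wedge_grip (a point): Loose orange plastic wedge, 110 x 28 mm, 0.06 kg, flat on the bench left or right of the rig. This point: centre of its upright grip tab at the thick end, 15 mm long (x), 16 mm wide (y), free from 22 to 62 mm above the bench; the point is 44 mm above the bench. x points to the thin end, z up. The ramp's top rises evenly from 3 mm at the thin end to 22 mm at the tab, over 95 mm.
- wedge_toe (a point): Middle of the lower edge of the wedge's thin end, on the bench; 102.5 mm from the tab's centre along x.
- wedge: The same wedge: origin at the centre of its underside, x to the thin end, z up; the tab's centre is at x = -47.5 mm, z = 44 mm, the thin end at x = +55 mm.
- stand: The rig: square aluminium plate, 150 mm, 2-4 kg, top 34-38 mm over the bench, gear up to 50 mm tall on it, one corner to the robot. It rocks on its left and right feet (y = +-85 mm) on packers; two brass posts (x = -60 mm, 50 mm clear between them) stop the near corner's fall. Origin mid rocking axis, 0-3 mm over the bench; x: away from the low corner, the way to push; y: along the axis; z up.
- low_foot (a point): Lowest point (unsquashed) of the soft round rubber foot (18 mm wide, 16 tall) under the low corner, 90 mm before the rocking axis; the plate's corner overhangs it by 16 mm. It starts 4 to 8 mm above the bench and, with 3 to 9 N on it, squashes by 2 to 6 mm before the corner lifts; the corner must then rise 4 to 5 mm. The wedge goes in by 30 to 75 mm, differing each time. x as for the stand.
- level_mid (a point): Top of the tube, in the middle of the yellow ball level (110 x 26 x 24 mm) that lies on the plate along x, in line with the low corner; a black ball runs in a pale tube with two red lines, 18 mm apart inside.
- ball (a joint): Reading of the level: how far the black ball (14 mm wide) lies from the tube's middle, in m. 0 = centred; positive = towards the low corner (corner too low; about +0.010 at the start); negative = away from it (lifted too far). It settles in about 0.6 s. Once the foot is squashed and the corner lifts, it moves some 2.2 mm for each mm of lift, 0.45 mm for each mm the wedge goes in.
- white_box: Bystander: white electronics box, 80 x 60 x 28 mm, origin at the centre of its underside.
- phone: Bystander: black phone lying flat, 148 x 72 x 9 mm, origin at the centre of its underside.
- torch: Bystander: blue metal torch lying flat, 115 mm long, 26 mm thick, origin under its middle.
Mind the look-alikes: they are no part of the job. Several things have the shape of the stand; the one meant has the colours described above. Of the things shaped like the wedge, the orange one is meant.

How it is judged:
By the outcome, as a careful person would: the job done as asked, in the order asked, and still so for the second after the job is handed in, with the robot touching nothing.
It also fails if it takes over 58 s, if anything falls off the work surface, if the arm or the gripper's body presses on something with over 40 N, if the wrist force passes 120 N, or if a joint passes its speed limit or range.

### The arm

A 7-joint arm with a two-finger parallel gripper is mounted at the origin on the work surface. World frame = base frame: x ahead of the robot, y to its left, z up, the work surface at z = 0. Lengths are in m, angles in rad, forces in N, time in s.
With the tool pointing down it reaches from about 0.4 to 0.85 m from the base axis. Payload 4.5 kg.
Tool frame: the origin (TCP) lies midway between the tips of the shut fingers; the grasp point (between the pads) lies 19 mm behind it; z points along the fingers, y is the line along which they close (so a half turn about z gives the same grasp; the last joint's range is limited). The gripper opens to 88 mm and grips with 3 to 60 N. Pads are 18 mm wide; open, the fingers measure 123 mm over their backs; the gripper's body (75 mm by 187 mm) begins 45 mm behind the grasp point.
Start: joints at [1.207, 0.689, -0.195, 1.565, 0.157, 0.902, -0.215], TCP at [0.242, -0.576, 0.207] pointing down, gripper open.
Joint ranges: [-3.01, 3.01], [-0.46, 2.08], [-1.47, 1.51], [0.13, 2.56], [-1, 4.14], [0.04, 2.09], [-2.66, 2.66]. Speed limits (rad/s): [2.57, 2.57, 3.14, 3.14, 3.14, 3.14, 3.14].

### API

Orientations are given as a unit quaternion [w, x, y, z].
In Python, from station import env gives the robot as it stands. The module is installed in compiled form; this text tells all that it offers.
- The arm moves only by the shell command python3 -m pendant 'ROWS' [OPENING]. ROWS is JSON, a list of rows, each a list of 6 numbers: the shift along the tool's x, y, z in cm, then the turn, a rotation vector about the tool's x, y, z in rad. In form: [[dx, dy, dz, wx, wy, wz], ...]. A call has 1 to 12 rows; each row is the pose to reach, as a shift and turn from the pose commanded when the call began, along the tool's axes at that moment; what a row does not reach only later rows make up. A row lasts 1/10 s, in which the tool goes at most 50 mm and 8.59 degrees, less where a joint would pass 70% of its speed; a pose out of reach is approached as far as the arm can. A call with a gripper value outside its range is refused whole. OPENING is the finger opening in cm, from 0 to 8.81, set as the call begins (- or left out, the last holds). The fingers move at their own pace and stop on an object; the grip force is fixed at half the most. Time passes only in rows, so rows that repeat a pose let the fingers close. It gives the time, the measured TCP pose, the force, the opening and the grip force at its end, in the units of the state.
- env.get_obs(): the state, without advancing time (a new reading comes with each control period).
- env.get_image(name): name is "scene" or "top"; returns the picture (420x560x3 uint8, red, green, blue); there is no depth.
- env.camera_info(name): a dict with "fx", "fy", "cx", "cy" (pixels), "dist" ([k1, k2, p1, p2, k3] as OpenCV has them; the pictures are not rectified), "world_from_camera" (4x4, takes a point from camera to world coordinates). Camera axes: x right, y up, looking along -z (the intrinsics and any distortion apply to the point x, -y, -z); pixel columns grow to the right and rows downward; lengths in m; the calibration is good to about 2 mm. A picture is of the moment at which its call begins. camera_info takes no time and is no camera call.
- env.close_job(): hands the job in; it is judged then, once.
The state is a dict: "time": time; "qpos": joint angles; "qvel": joint speeds; "tau": joint torques, N m; "position": TCP position; "ee_rot": TCP orientation; "wrist_force": force on the tool from outside, world axes, zero at the start; "ft_torque": the same for the moment, N m; "finger_gap": finger opening in m; "gripper_force": force on a finger pad.
Only numpy, scipy, OpenCV 4.12 (cv2) and the standard library are available. Lean on these libraries where they do the work, as an engineer would, in place of code of your own. Each camera call takes 0.05 s, during which the arm holds its last target. There are 200 camera calls.

## Working session

There is one attempt and no reset: what is moved stays moved. The work goes in short steps, Python scripts to look and compute and a shell command to move; the robot and the scene stay as the last step left them, time stands still between calls to the robot, and variables do not carry over. Pictures are saved under pics/ and viewed, at most 10 in all, crops included, and the job is handed in when it is done.

```bash
mkdir -p pics; cat > h.py <<'E'
import numpy as np, cv2
from station import env
def save(n,f):
    im=env.get_image(n); cv2.imwrite(f,cv2.cvtColor(im,cv2.COLOR_RGB2BGR)); return im
def ray(n,uv):
    c=env.camera_info(n); K=np.array([[c['fx'],0,c['cx']],[0,c['fy'],c['cy']],[0,0,1]])
    p=cv2.undistortPoints(np.array(uv,float).reshape(-1,1,2),K,np.array(c['dist'],float)).reshape(-1,2)
    T=np.array(c['world_from_camera']); d=np.c_[p[:,0],-p[:,1],-np.ones(len(p))]@T[:3,:3].T
    return T[:3,3],d
def plane(n,uv,z):
    o,d=ray(n,uv); return o+d*((z-o[2])/d[:,2])[:,None]
def tri(u1,u2):
    o1,d1=ray('scene',[u1]);o2,d2=ray('top',[u2]);A=np.c_[d1[0],-d2[0]]
    s=np.linalg.lstsq(A,o2-o1,rcond=None)[0];a=o1+s[0]*d1[0];b=o2+s[1]*d2[0]
    return (a+b)/2,np.linalg.norm(a-b)
E
python3 - <<'E'
from h import *
a=save('scene','pics/s1.png');b=save('top','pics/t1.png')
for n in('scene','top'):
    c=env.camera_info(n);print(n,c['fx'],c['cx'],np.round(c['world_from_camera'],3).tolist())
o=env.get_obs();print(o['position'],o['ee_rot'],o['time'])
E
```

```text
scene 393.685385079584 279.5306079378654 [[0.866, -0.423, 0.267, 0.75], [0.5, 0.74, -0.45, -0.443], [-0.007, 0.524, 0.852, 0.817], [0.0, 0.0, 0.0, 1.0]]
top 513.911522064669 277.4661114604785 [[0.004, 0.987, -0.16, 0.289], [-1.0, 0.003, -0.004, -0.071], [-0.004, 0.16, 0.987, 1.469], [0.0, 0.0, 0.0, 1.0]]
[ 0.24184674 -0.57565319  0.20582646] [-7.62475503e-04  9.80274223e-01  1.97640631e-01 -2.17128326e-04] 0.1
```

View pics/s1.png

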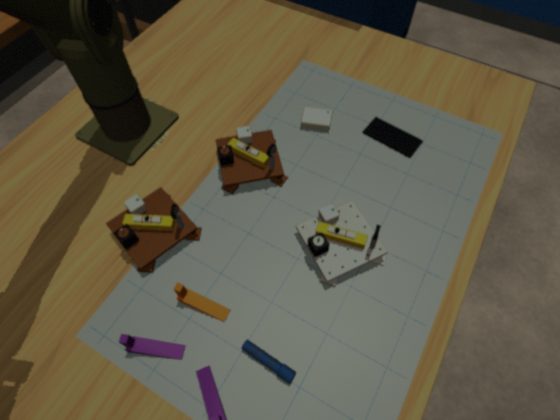

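View pics/t1.png

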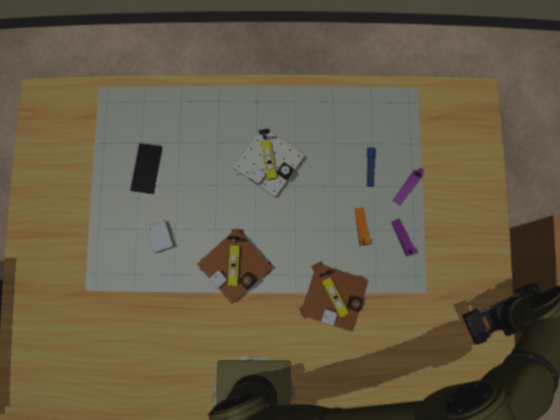

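The scene shows the aluminium rig at scene (341,242) / top (270,162). The orange wedge is at scene (203,302) / top (362,226), with its tab at scene (181,291) / top (364,242).

- **Rig look-alikes:** brown rigs at top (235,265) and (335,297). I choose the aluminium one.
- **Wedge look-alikes:** purple wedges at top (408,187) and (403,237). I choose the orange one.

Next, one close crop to check the choice.

```bash
python3 - <<'E'
from h import *
s=cv2.imread('pics/s1.png');t=cv2.imread('pics/t1.png')
A=cv2.resize(s[195:335,165:395],None,fx=3.4,fy=3.4,interpolation=cv2.INTER_CUBIC)[:, :]
a=cv2.resize(s[195:285,290:390],(400,360),interpolation=cv2.INTER_CUBIC)
b=cv2.resize(t[120:210,225:325],(400,360),interpolation=cv2.INTER_CUBIC)
c=cv2.resize(s[275:330,165:245],(400,240)[:2],interpolation=cv2.INTER_CUBIC)
d=cv2.resize(t[200:255,325:405],(400,240),interpolation=cv2.INTER_CUBIC)
cv2.imwrite('pics/c1.png',np.vstack([np.hstack([a,b]),np.hstack([c,d])]))
for n,im in(('scene',s),('top',t)):
    h=cv2.cvtColor(im,cv2.COLOR_BGR2HSV)
    for nm,lo,hi in(('or',(8,150,120),(17,255,255)),('ye',(22,150,100),(33,255,255))):
        m=cv2.inRange(h,lo,hi);k,l,st,ce=cv2.connectedComponentsWithStats(m)
        for i in range(1,k):
            if st[i,4]>60:
                cn=cv2.findContours((l==i).astype('uint8'),0,2)[0][0]
                r=cv2.minAreaRect(cn);print(n,nm,st[i].tolist(),ce[i].round(1),np.round(cv2.boxPoints(r),1).tolist())
E
```

```text
scene ye [228, 138, 40, 24, 163] [249. 151.] [[227.39999389648438, 144.1999969482422], [231.1999969482422, 136.60000610351562], [268.0, 155.0], [264.20001220703125, 162.60000610351562]]
scene ye [123, 214, 49, 12, 238] [148.1 220.5] [[122.80000305175781, 223.1999969482422], [123.4000015258789, 213.5], [171.39999389648438, 216.10000610351562], [170.89999389648438, 225.8000030517578]]
scene ye [317, 222, 50, 23, 248] [341.5 233.8] [[316.29998779296875, 230.5], [319.0, 221.1999969482422], [366.70001220703125, 235.5], [363.8999938964844, 244.8000030517578]]
top or [356, 208, 13, 34, 253] [361.8 223.9] [[354.8999938964844, 209.10000610351562], [362.79998779296875, 207.6999969482422], [368.79998779296875, 240.89999389648438], [361.0, 242.3000030517578]]
top ye [262, 141, 14, 38, 153] [269.3 160.7] [[261.5, 141.6999969482422], [269.8999938964844, 140.39999389648438], [275.79998779296875, 177.10000610351562], [267.3999938964844, 178.39999389648438]]
top ye [228, 245, 11, 41, 226] [232.9 265.6] [[227.10000610351562, 284.8999938964844], [229.39999389648438, 244.6999969482422], [238.6999969482422, 245.3000030517578], [236.39999389648438, 285.3999938964844]]
top ye [323, 277, 25, 40, 218] [334.8 297. ] [[321.3999938964844, 280.79998779296875], [329.6000061035156, 276.6000061035156], [348.5, 313.20001220703125], [340.20001220703125, 317.3999938964844]]
```

View pics/c1.png

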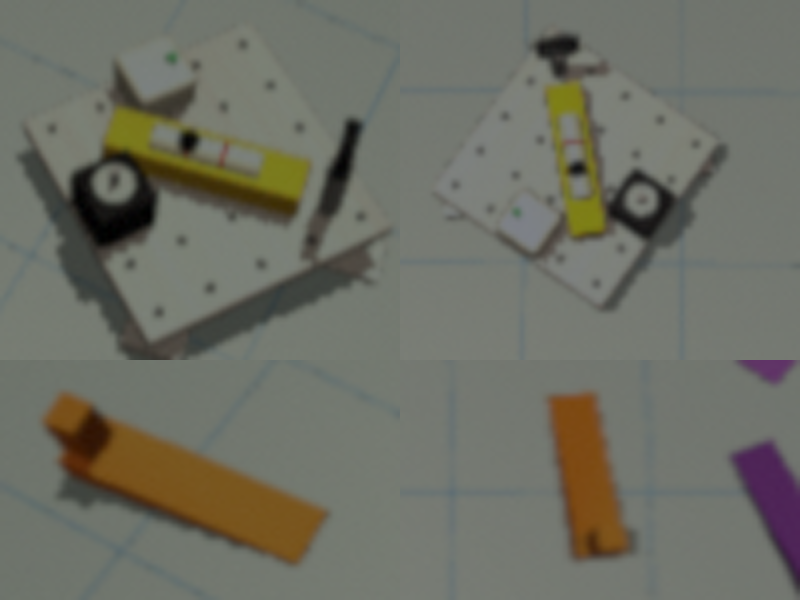

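The crop confirms the orange wedge, with its thin end pointing away from the robot. It also confirms the aluminium rig: its near corner is at top (276.7,197), and the ball is displaced towards that corner.

```bash
python3 - <<'E'
from h import *
S=lambda x,y:(290+x/4-.4,195+y/4-.4); T=lambda x,y:(225+(x-400)/4-.4,120+y/4-.4)
s2=lambda x,y:(165+x/5-.4,275+(y-360)/4.364-.4); t2=lambda x,y:(325+(x-400)/5-.4,200+(y-360)/4.364-.4)
P=dict(near=(S(25,122),T(607,308)),left=(S(250,25),T(433,190)),far=(S(390,230),T(537,42)),right=(S(150,345),T(722,150)),
 boxcorner_tab=(s2(76,416),t2(611,541)),toeL=(s2(328,513),t2(549,397)),toeR=(s2(297,565),t2(597,394)),
 lev=((341.5,233.0),(268.9,159.8)))
R={}
for k,(a,b) in P.items():
    p,e=tri(a,b);R[k]=p;print(k,p.round(4),round(e,4))
for n,i in(('scene',0),('top',1)):
    C=plane(n,[P[k][i] for k in('near','left','far','right')],.036)
    v=C[2]-C[0];w=C[1]-C[3]
    print(n,C.mean(0).round(4),'diag',np.linalg.norm(v[:2]).round(4),np.linalg.norm(w[:2]).round(4),np.degrees(np.arctan2(v[1],v[0])),np.degrees(np.arctan2(-w[0],w[1])),'near',C[0].round(4))
    t=plane(n,[P['toeL'][i],P['toeR'][i]],.003).mean(0);g=plane(n,[P['boxcorner_tab'][i]],.062)[0];d=t-g
    print('toe',t.round(4),'tab',g.round(4),np.linalg.norm(d[:2]).round(4),np.degrees(np.arctan2(d[1],d[0])))
Y={'scene':[(317.6,225.8),(365.3,240.1)],'top':[(271.6,177.8),(265.7,141.1)]}
for n in Y:
    q=plane(n,Y[n],.055);v=q[1]-q[0];print('lev',n,q.mean(0),np.linalg.norm(v),np.degrees(np.arctan2(v[1],v[0])))
# brown rigs level
for a,b in(((249,151),(232.9,265.6)),((148.1,220.5),(334.8,297))):print('brown',tri(a,b))
# orange ramp axis in both views at mean ramp height
for n in('scene','top'):
    im=cv2.imread('pics/%s1.png'%n[0]);h=cv2.cvtColor(im,cv2.COLOR_BGR2HSV)
    m=cv2.inRange(h,(5,130,40),(19,255,255));x0,y0,x1,y1=(165,275,245,330) if n=='scene' else(340,195,385,255)
    ys,xs=np.nonzero(m[y0:y1,x0:x1]);q=np.float32(np.c_[xs+x0,ys+y0]);r=cv2.minAreaRect(q);b=cv2.boxPoints(r);print(n,len(q),b.round(1).tolist())
E
```

```text
near [ 0.5626 -0.0596  0.0344] 0.0049
left [0.6472 0.0645 0.0338] 0.0009
far [ 0.7669 -0.0074  0.0124] 0.0044
right [ 0.6813 -0.1416  0.0287] 0.0072
boxcorner_tab [ 0.4335 -0.311   0.0539] 0.0038
toeL [ 0.5341 -0.2869  0.0023] 0.0013
toeR [ 0.5366 -0.3145  0.0025] 0.0025
lev [ 0.6637 -0.0388  0.0582] 0.0036
scene [ 0.6664 -0.039   0.036 ] diag 0.2073 0.2086 11.07260008267026 10.159062661500084 near [ 0.5647 -0.0586  0.036 ]
toe [ 0.5361 -0.3001  0.003 ] tab [ 0.438  -0.3109  0.062 ] 0.0987 6.301593004772923
top [ 0.6601 -0.0375  0.036 ] diag 0.2034 0.2097 14.717080568838709 8.24983903137739 near [ 0.5605 -0.0612  0.036 ]
toe [ 0.5347 -0.3014  0.003 ] tab [ 0.4317 -0.3112  0.062 ] 0.1035 5.468140489781874
lev scene [ 0.66402987 -0.035838    0.055     ] 0.1067695576528397 10.682072617142856
lev top [ 0.6644805  -0.03897664  0.055     ] 0.10885136817728829 9.23464806257552
brown (array([0.3650438 , 0.05871419, 0.05166664]), np.float64(0.0031016130402391744))
brown (array([ 0.27912432, -0.22151531,  0.05607924]), np.float64(0.0002713866782505978))
scene 795 [[169.89999389648438, 295.70001220703125], [176.89999389648438, 282.29998779296875], [229.39999389648438, 309.70001220703125], [222.39999389648438, 323.1000061035156]]
top 341 [[354.1000061035156, 208.60000610351562], [363.79998779296875, 207.0], [369.79998779296875, 242.89999389648438], [360.1000061035156, 244.5]]
```

```bash
python3 -m pendant '[[4,-2.4,0,0,0,0.05],[8,-4.9,0,0,0,0.1],[12,-7.3,0,0,0,0.15],[16,-9.7,0,0,0,0.2],[20,-12.2,0,0,0,0.25],[24,-14.6,0,0,0,0.29],[26.5,-16.1,2,0,0,0.29],[27.9,-17,5,0,0,0.29],[27.9,-17,8,0,0,0.29],[27.9,-17,8.6,0,0,0.29],[27.9,-17,8.6,0,0,0.29],[27.9,-17,8.6,0,0,0.29]]' 4.5; python3 - <<'E'
from h import *
a=save('scene','pics/s2.png');b=save('top','pics/t2.png')
a=cv2.imread('pics/s2.png')[230:350,130:270];b=cv2.imread('pics/t2.png')[170:290,300:440]
cv2.imwrite('pics/c2.png',np.hstack([cv2.resize(x,(400,343),interpolation=2) for x in(a,b)]))
E
```

```text
time: 1.3
position: [0.4337, -0.3125, 0.1215]
ee_rot: [0.001, 0.999, 0.053, 0.001]
wrist_force: [0.0, -0.0, 0.3]
finger_gap: 0.0454
gripper_force: 0.0
```

View pics/c2.png

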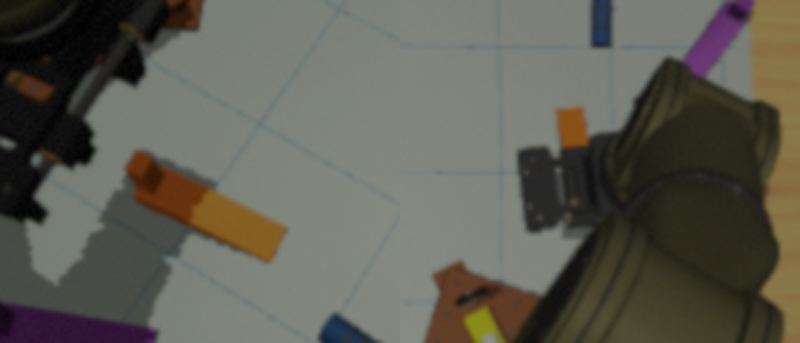

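The gripper hovers over the orange tab, at about (150,170) in the left half of the crop, with the fingers aligned to the wedge. I'll descend and grip.

```bash
python3 -m pendant '[[0,-0.15,3,0,0,0],[0,-0.15,6,0,0,0],[0,-0.15,8,0,0,0],[0,-0.15,9,0,0,0],[0,-0.15,9,0,0,0],[0,-0.15,9,0,0,0]]' && python3 -m pendant '[[0,0,0,0,0,0],[0,0,0,0,0,0],[0,0,0,0,0,0],[0,0,0,0,0,0],[0,0,0,0,0,0],[0,0,0,0,0,0],[0,0,0,0,0,0]]' 0.5
```

```text
time: 2.0
position: [0.434, -0.3105, 0.0315]
ee_rot: [0.001, 0.999, 0.054, 0.001]
wrist_force: [0.8, 0.7, -0.2]
finger_gap: 0.0449
gripper_force: 0.0
time: 2.7
position: [0.4333, -0.3099, 0.0305]
ee_rot: [0.0, 0.999, 0.054, -0.0]
wrist_force: [0.4, -0.9, 0.2]
finger_gap: 0.005
gripper_force: 0.0
```

```bash
python3 - <<'E'
from h import *
a=save('scene','pics/s3.png');b=save('top','pics/t3.png')
a=cv2.imread('pics/s3.png')[250:340,140:260];b=cv2.imread('pics/t3.png')[190:280,320:440]
cv2.imwrite('pics/c3.png',np.hstack([cv2.resize(x,(400,300),interpolation=2) for x in(a,b)]))
E
```

```text
(no output)
```

View pics/c3.png

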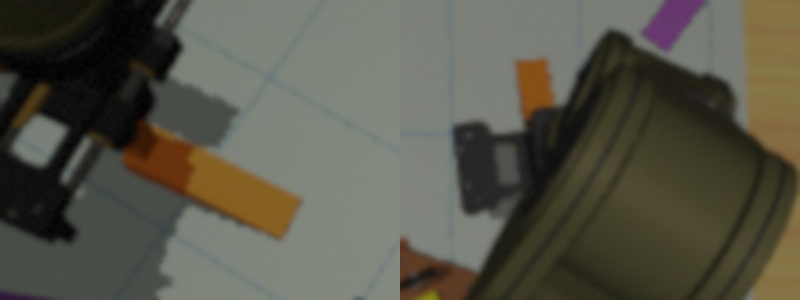

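```bash
python3 - <<'E'
from h import *
def proj(n,P):
    c=env.camera_info(n);T=np.linalg.inv(np.array(c['world_from_camera']));p=np.array(P,float)@T[:3,:3].T+T[:3,3];p=p*[1,-1,-1]
    K=np.array([[c['fx'],0,c['cx']],[0,c['fy'],c['cy']],[0,0,1]])
    return cv2.projectPoints(p,np.zeros(3),np.zeros(3),K,np.array(c['dist'],float))[0].reshape(-1,2)
o=env.get_obs();p=o['position'];print(p,o['finger_gap'],o['gripper_force'],o['time'])
im=cv2.resize(cv2.imread('pics/s3.png')[250:340,140:260],(800,600),interpolation=2)
q=(proj('scene',[p,p+[0,0,.019],p+[0,0,.064],[.4334,-.311,.062],[.4334,-.311,.022],[.5354,-.3008,0]])-[140,250])*800/120
print(q.round())
for i,u in enumerate(q):cv2.circle(im,tuple(int(v) for v in u),6,[(0,0,255),(0,255,0),(255,0,0),(0,255,255),(255,255,0),(255,0,255)][i],2)
cv2.imwrite('pics/c4.png',cv2.convertScaleAbs(im,alpha=1.8))
E
```

```text
[ 0.43334652 -0.30988982  0.0305016 ] 0.0050743323565257984 0.0 2.8
[[278. 275.]
 [264. 254.]
 [230. 200.]
 [253. 242.]
 [282. 287.]
 [579. 441.]]
```

View pics/c4.png

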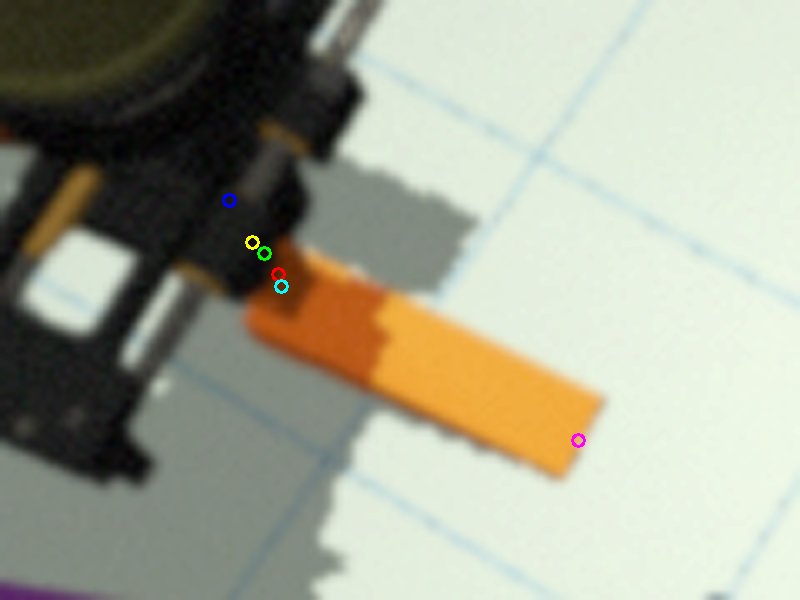

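The projected TCP lands on the tab and the wedge hasn't moved (toe at the same pixels), yet the gap reads 5 mm. I'll close fully, then make a small test lift.

```bash
python3 -m pendant '[[0,0,0,0,0,0],[0,0,0,0,0,0],[0,0,0,0,0,0],[0,0,0,0,0,0],[0,0,0,0,0,0]]' 0 && python3 -m pendant '[[0,0,-1,0,0,0],[0,0,-2,0,0,0],[0,0,-3,0,0,0],[0,0,-4,0,0,0],[0,0,-5,0,0,0],[0,0,-6,0,0,0],[0,0,-7,0,0,0],[0,0,-7,0,0,0]]'; python3 - <<'E'
from h import *
a=save('scene','pics/s4.png');b=save('top','pics/t4.png')
a=cv2.imread('pics/s4.png')[235:335,130:263];b=cv2.imread('pics/t4.png')[190:280,320:440]
cv2.imwrite('pics/c5.png',cv2.convertScaleAbs(np.hstack([cv2.resize(x,(400,300),interpolation=2) for x in(a,b)]),alpha=1.8))
E
```

```text
time: 3.3
position: [0.4333, -0.3099, 0.0305]
ee_rot: [0.0, 0.999, 0.054, -0.0]
wrist_force: [-0.9, 0.8, 0.7]
finger_gap: 0.0003
gripper_force: 0.0
time: 4.1
position: [0.4342, -0.3105, 0.102]
ee_rot: [0.001, 0.999, 0.054, 0.001]
wrist_force: [0.9, 0.3, -1.2]
finger_gap: 0.0006
gripper_force: 0.0
```

View pics/c5.png

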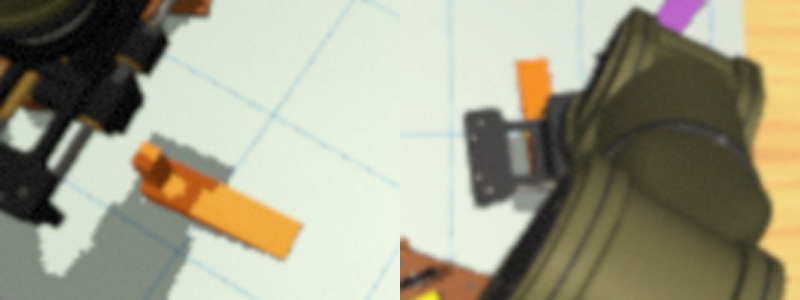

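```bash
cat >> h.py <<'E'
def proj(n,P):
    c=env.camera_info(n);T=np.linalg.inv(np.array(c['world_from_camera']));p=np.array(P,float)@T[:3,:3].T+T[:3,3];p=p*[1,-1,-1]
    K=np.array([[c['fx'],0,c['cx']],[0,c['fy'],c['cy']],[0,0,1]])
    return cv2.projectPoints(p,np.zeros(3),np.zeros(3),K,np.array(c['dist'],float))[0].reshape(-1,2)
E
python3 - <<'E'
from h import *
def draw(f,n,p,a,x0,y0,w,sc,g):
    im=cv2.convertScaleAbs(cv2.resize(cv2.imread(f)[y0:y0+w,x0:x0+w],(w*sc,w*sc),interpolation=2),alpha=2.2)
    ex=np.array([np.cos(a),np.sin(a),0]);ey=np.array([np.sin(a),-np.cos(a),0]);p=np.array(p)
    def poly(hx,hy,z,c):
        q=(proj(n,[p+i*hx*ex+j*hy*ey+[0,0,z] for i,j in((1,1),(1,-1),(-1,-1),(-1,1))])-[x0,y0])*sc
        cv2.polylines(im,[q.astype(int)],True,c,1)
    poly(.0375,.0935,.064,(255,0,0));poly(.009,.0175+g/2,0,(0,0,255));poly(.009,.0175+g/2,.064,(0,255,255))
    return im
A=draw('pics/t1.png','top',[.2418,-.5757,.2058],.398,440,260,100,4,.088)
B=draw('pics/s4.png','scene',[.4342,-.3105,.102],.107,110,220,100,4,0)
cv2.imwrite('pics/c6.png',np.hstack([A,B]))
E
```

```text
(no output)
```

View pics/c6.png

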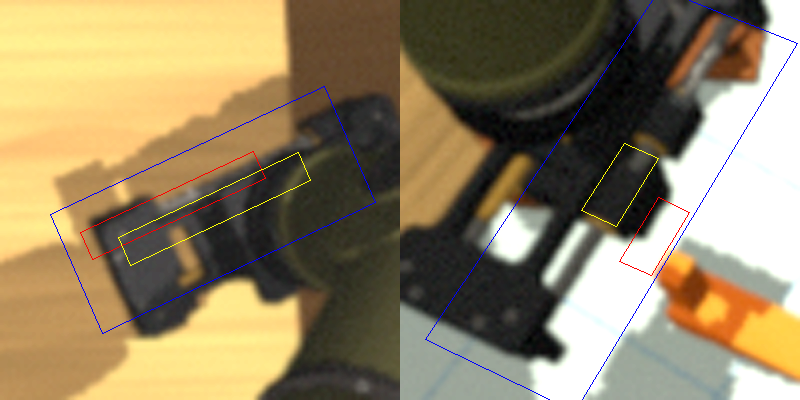

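Both views show the real gripper about 45 mm higher than its reported pose: the block's bottom edge is at (632,235), against the projected tip at (652,270). That explains the fingers closing above the tab. To test it, I'll straddle the tab again, lower, and close.

```bash
python3 -m pendant '[[0,0,0,0,0,0],[0,0,0,0,0,0],[0,0,0,0,0,0],[0,0,2,0,0,0],[0,0,4,0,0,0],[0,0,6,0,0,0],[0,0,8,0,0,0],[0,0,9,0,0,0],[0,0,9.4,0,0,0],[0,0,9.4,0,0,0]]' 4.5 && python3 -m pendant '[[0,0,0,0,0,0],[0,0,0,0,0,0],[0,0,0,0,0,0],[0,0,0,0,0,0],[0,0,0,0,0,0],[0,0,0,0,0,0]]' 0
```

```text
time: 5.2
position: [0.4333, -0.3099, 0.0064]
ee_rot: [-0.0, 0.999, 0.054, -0.0]
wrist_force: [0.1, -0.1, -0.1]
finger_gap: 0.0446
gripper_force: 0.0
time: 5.8
position: [0.4335, -0.3101, 0.0068]
ee_rot: [0.0, 0.999, 0.054, 0.0]
wrist_force: [-0.2, -0.4, 2.1]
finger_gap: 0.0158
gripper_force: 30.0
```

Confirmed: the gap is 15.8 mm at 30 N. I'll re-grip 18 mm deeper.

```bash
python3 -m pendant '[[0,0,0,0,0,0],[0,0,0,0,0,0],[0,0,0,0,0,0],[0,0,0.9,0,0,0],[0,0,1.8,0,0,0],[0,0,1.8,0,0,0]]' 4 && python3 -m pendant '[[0,0,0,0,0,0],[0,0,0,0,0,0],[0,0,0,0,0,0],[0,0,0,0,0,0],[0,0,0,0,0,0],[0,0,0,0,0,0]]' 0 && python3 -m pendant '[[0,0,-1,0,0,0],[0,0,-2,0,0,0],[0,0,-3,0,0,0],[0,0,-3,0,0,0],[0,0,-3,0,0,0]]'; python3 - <<'E'
from h import *
a=save('scene','pics/s5.png');b=save('top','pics/t5.png')
h=cv2.cvtColor(a,cv2.COLOR_RGB2HSV);m=cv2.inRange(h,(5,130,40),(19,255,255))[220:340,130:280];ys,xs=np.nonzero(m)
r=cv2.boxPoints(cv2.minAreaRect(np.float32(np.c_[xs+130,ys+220])));print(r)
h=cv2.cvtColor(b,cv2.COLOR_RGB2HSV);m=cv2.inRange(h,(5,130,40),(19,255,255))[180:260,340:390];ys,xs=np.nonzero(m)
print(cv2.boxPoints(cv2.minAreaRect(np.float32(np.c_[xs+340,ys+180]))))
print(env.get_obs()['wrist_force'])
E
```

```text
time: 6.4
position: [0.4324, -0.3092, -0.013]
ee_rot: [-0.001, 0.999, 0.054, -0.001]
wrist_force: [-1.2, -0.1, -0.9]
finger_gap: 0.0396
gripper_force: 0.0
time: 7.0
position: [0.4334, -0.3099, -0.0114]
ee_rot: [0.0, 0.999, 0.054, 0.0]
wrist_force: [-0.2, -0.1, -0.5]
finger_gap: 0.0256
gripper_force: 30.0
time: 7.5
position: [0.4337, -0.3101, 0.0191]
ee_rot: [0.0, 0.999, 0.054, 0.0]
wrist_force: [0.0, 1.0, -1.1]
finger_gap: 0.0256
gripper_force: 30.0
[[124.766716 259.31305 ]
 [184.22159  212.78314 ]
 [249.1524   295.7503  ]
 [189.69754  342.2802  ]]
[[355.54056 207.24321]
 [364.78378 205.70268]
 [367.48648 221.9189 ]
 [358.24326 223.45943]]
[ 0.21894887  0.16664984 -0.36726808]
```

The gap of 25.6 mm means the tips had reached the ramp's sides, which puts the tip about 32 mm above the reported height. I'll set the wedge down, open, rise 1 cm and grip the tab.

```bash
python3 -m pendant '[[0,0,1,0,0,0],[0,0,2,0,0,0],[0,0,2.7,0,0,0],[0,0,3.05,0,0,0],[0,0,3.05,0,0,0],[0,0,3.05,0,0,0]]' && python3 -m pendant '[[0,0,0,0,0,0],[0,0,0,0,0,0],[0,0,0,0,0,0],[0,0,-0.5,0,0,0],[0,0,-1,0,0,0],[0,0,-1,0,0,0]]' 4.5 && python3 -m pendant '[[0,0,0,0,0,0],[0,0,0,0,0,0],[0,0,0,0,0,0],[0,0,0,0,0,0],[0,0,0,0,0,0],[0,0,0,0,0,0]]' 0
```

```text
time: 8.2
position: [0.4326, -0.3094, -0.0118]
ee_rot: [-0.0, 0.999, 0.054, -0.001]
wrist_force: [-1.4, 1.4, 7.3]
finger_gap: 0.0263
gripper_force: 30.0
time: 8.8
position: [0.4338, -0.3103, -0.0012]
ee_rot: [0.0, 0.999, 0.054, 0.001]
wrist_force: [-0.5, -0.2, -0.4]
finger_gap: 0.0452
gripper_force: 0.0
time: 9.4
position: [0.4333, -0.3099, -0.0021]
ee_rot: [-0.0, 0.999, 0.054, -0.0]
wrist_force: [0.5, 0.6, -0.6]
finger_gap: 0.0159
gripper_force: 30.0
```

```bash
python3 -m pendant '[[0,0,-2.5,0,0,0],[0,0,-5,0,0,0],[0.3,-2.5,-5,0,0,0],[0.7,-5.5,-5,0,0,-0.01],[1.2,-9,-5,0,0,-0.02],[1.8,-12.5,-5,0,0,-0.04],[2.4,-16,-5,0,0,-0.05],[3,-19.5,-5,0,0,-0.07],[3.4,-22,-5,0,0,-0.07],[3.5,-23,-4.5,0,0,-0.07],[3.5,-23,-3,0,0,-0.07],[3.5,-23,-3,0,0,-0.07]]'; python3 - <<'E'
from h import *
a=save('scene','pics/s6.png');b=save('top','pics/t6.png')
a=cv2.convertScaleAbs(cv2.imread('pics/s6.png')[185:295,230:400],alpha=1.8);b=cv2.convertScaleAbs(cv2.imread('pics/t6.png')[130:250,215:340],alpha=1.8)
cv2.imwrite('pics/c7.png',np.hstack([cv2.resize(a,(464,300),interpolation=2),cv2.resize(b,(313,300),interpolation=2)]))
E
```

```text
time: 10.6
position: [0.4426, -0.078, 0.0268]
ee_rot: [0.0, 0.996, 0.089, -0.001]
wrist_force: [-0.2, 0.2, -0.8]
finger_gap: 0.0158
gripper_force: 30.0
```

View pics/c7.png

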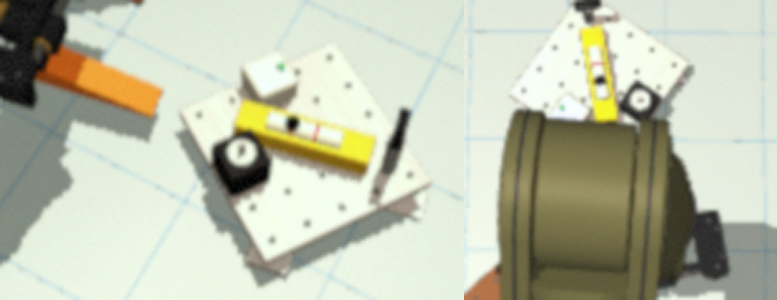

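The crop shows the wedge ahead of the low corner. Its toe is at (155,103) and the corner at (180,110), with the ball at (292,124). I'll lower it to the bench and measure the alignment numerically.

```bash
python3 -m pendant '[[0,0,1,0,0,0],[0,0,2,0,0,0],[0,0,2.6,0,0,0],[0,0,2.9,0,0,0],[0,0,2.9,0,0,0],[0,0,2.9,0,0,0]]'; cat >> h.py <<'E'
def ball(im):
    # scene image: find yellow level, dark ball and red lines along its axis (full-res pixels)
    bgr=cv2.cvtColor(im,cv2.COLOR_RGB2BGR);h=cv2.cvtColor(bgr,cv2.COLOR_BGR2HSV)
    m=np.zeros(h.shape[:2],'uint8');m[205:265,300:385]=1
    g=h[...,2].astype(float)
    p0,p1=np.array([318.,224.5]),np.array([365.,239.])
    return bgr,h,m,g
E
python3 - <<'E'
from h import *
a=save('scene','pics/s7.png');h=cv2.cvtColor(a,cv2.COLOR_RGB2HSV)
m=cv2.inRange(h,(5,130,40),(19,255,255));m[:,:235]=0;m[:190]=0;m[260:]=0;m[:,330:]=0
cn=max(cv2.findContours(m,0,2)[0],key=cv2.contourArea)
ap=cv2.approxPolyDP(cn,2,True).reshape(-1,2);print(ap.tolist())
for p in ap:print(p,plane('scene',[p+0.0],.003)[0][:2].round(4),plane('scene',[p+0.0],.012)[0][:2].round(4))
# level profile: sample rows along the axis of the tube
h1=h.astype(int)
for y in range(222,244):print(y,' '.join('%3d/%3d'%(h1[y,x,2],h1[y,x,1]) for x in range(324,358,2)))
E
```

```text
time: 11.3
position: [0.445, -0.0778, 0.0001]
ee_rot: [-0.0, 0.996, 0.089, -0.001]
wrist_force: [0.0, -0.1, -0.4]
finger_gap: 0.0157
gripper_force: 30.0
[[248, 208], [249, 214], [245, 220], [286, 232], [288, 223], [254, 208], [252, 211]]
[248 208] [ 0.434  -0.0585] [ 0.4375 -0.0628]
[249 214] [ 0.4451 -0.0715] [ 0.4485 -0.0756]
[245 220] [ 0.4457 -0.0902] [ 0.449  -0.0941]
[286 232] [ 0.5458 -0.0697] [ 0.5481 -0.0739]
[288 223] [ 0.5381 -0.0466] [ 0.5405 -0.051 ]
[254 208] [ 0.4466 -0.0513] [ 0.45   -0.0557]
[252 211] [ 0.4469 -0.0609] [ 0.4502 -0.0651]
222  89/129  81/ 88  73/ 63  69/ 55  69/ 48  76/ 47 102/ 30 136/ 21 139/ 22 138/ 22 128/ 22 110/ 23 141/ 24 141/ 22 140/ 22 140/ 24 140/ 20
223 118/175 106/149  90/116  79/ 84  71/ 57  86/ 42 119/ 24 138/ 22 140/ 24 139/ 20 135/ 23 128/ 22 141/ 22 141/ 22 140/ 22 140/ 24 141/ 22
224 132/193 127/185 118/160 107/133  89/100 102/ 55 131/ 25 138/ 22 141/ 24 139/ 22 137/ 22 137/ 22 141/ 22 141/ 22 141/ 22 139/ 22 140/ 22
225 137/190 135/193 131/150 125/112 118/121 122/100 134/ 38 136/ 28 139/ 22 139/ 20 139/ 22 138/ 22 139/ 20 141/ 22 142/
[... 1839 characters left out ...]

239  49/ 26  49/ 99  79/100  74/141  72/174  72/202  72/216  72/223  79/216  91/210 105/209 117/198 126/186 126/170 120/142 123/147 136/189
240  57/ 27  39/ 52  80/ 61  81/ 69  79/ 97  78/150  72/191  71/223  72/216  76/208  80/220  94/214 107/205 123/197 126/184 130/180 136/191
241  58/ 22  29/ 35  77/ 40  91/ 39  85/ 57  85/ 81  74/124  71/165  71/201  72/209  71/226  76/218  82/218 100/219 109/204 126/200 132/191
242  49/ 21  26/ 39  64/ 40 109/ 26  96/ 35  89/ 49  83/ 68  76/ 84  76/131  73/175  71/201  71/223  73/224  78/222  85/219 103/210 115/204
243  34/ 30  24/ 32  47/ 27 124/ 21 118/ 24  98/ 31  95/ 32  85/ 48  83/ 68  80/ 99  75/143  72/177  72/213  72/223  73/210  78/216  90/221
```

Toe measured at (0.542, -0.058); from the tool pose it is (0.545, -0.060), which puts it on the rig axis within 1 mm and about 1° of angle. I'll push in steps.

```bash
python3 -m pendant '[[0.5,0,0,0,0,0],[1,0,0,0,0,0],[1.5,0,0,0,0,0],[2,0,0,0,0,0],[2.5,0,0,0,0,0],[3,0,0,0,0,0],[3.5,0,0,0,0,0],[4,0,0,0,0,0],[4.5,0,0,0,0,0],[5,0,0,0,0,0],[5,0,0,0,0,0],[5,0,0,0,0,0]]'; cat >> h.py <<'E'
def read():
    out=[]
    C=np.array([.663,-.038]);e=np.array([.984,.177])
    for n,(x0,y0,x1,y1),zz in(('scene',(322,220,360,246),.06),('top',(258,140,280,180),.06)):
        g=env.get_image(n).astype(float)
        lum=g.max(2);red=np.clip(g[...,0]-(g[...,1]+g[...,2])/2-12,0,None)
        # restrict to tube: pixels within ~1.5 px of the tube's centre line
        a,b=(np.array([328.5,227.8]),np.array([355.,236.])) if n=='scene' else (np.array([270.7,171.5]),np.array([267.,148.]))
        d=(b-a)/np.linalg.norm(b-a);L=np.linalg.norm(b-a);s=np.arange(0,L,.25)
        P=a+np.outer(s,d);nrm=np.array([-d[1],d[0]])
        prof=[];rp=[]
        for k in(-1,-.5,0,.5,1):
            q=(P+k*nrm).astype('float32');prof.append(cv2.remap(lum.astype('float32'),q[:,0],q[:,1],1).ravel());rp.append(cv2.remap(red.astype('float32'),q[:,0],q[:,1],1).ravel())
        p=np.mean(prof,0);r=np.mean(rp,0);w=np.clip(np.percentile(p,75)*.7-p,0,None)
        c=(P*w[:,None]).sum(0)/w.sum();X=(plane(n,[c],zz)[0][:2]-C)@e*1000
        xs=(plane(n,P,zz)[:,:2]-C)@e*1000
        # tube extent where pale
        out.append((n,'ball',c.round(2).tolist(),round(X,2),'lum',[(round(x),int(v),int(q)) for x,v,q in zip(xs,p,r)][::4]))
    for o in out:print(*o)
E
python3 -c "
from h import *
read()"
```

```text
time: 12.55
position: [0.4944, -0.0688, 0.0]
ee_rot: [-0.0, 0.996, 0.089, -0.001]
wrist_force: [-0.1, -0.0, -3.9]
finger_gap: 0.0159
gripper_force: 30.0
scene ball [336.54, 230.29] -9.68 lum [(-28, 137, 0), (-26, 141, 0), (-23, 141, 0), (-21, 141, 0), (-19, 139, 0), (-17, 128, 0), (-15, 94, 0), (-13, 47, 0), (-11, 16, 0), (-8, 20, 0), (-6, 54, 0), (-4, 103, 0), (-2, 133, 0), (0, 140, 0), (2, 140, 0), (4, 140, 0), (7, 138, 0), (9, 135, 9), (11, 133, 16), (13, 135, 3), (15, 138, 0), (17, 139, 0), (19, 140, 0), (21, 140, 0), (24, 139, 0), (26, 139, 0), (28, 138, 0), (30, 135, 2)]
top ball [269.85, 166.09] -20.08 lum [(-36, 58, 0), (-33, 56, 0), (-30, 54, 0), (-27, 51, 0), (-24, 48, 0), (-21, 60, 0), (-19, 95, 0), (-16, 119, 0), (-13, 98, 0), (-10, 57, 0), (-7, 36, 0), (-4, 57, 0), (-1, 100, 0), (2, 130, 0), (5, 137, 0), (8, 136, 0), (11, 131, 5), (14, 129, 11), (16, 134, 0), (19, 137, 0), (22, 138, 0), (25, 137, 0), (28, 137, 0), (31, 138, 2)]
```

```bash
python3 -m pendant '[[0.25,0,0,0,0,0],[0.5,0,0,0,0,0],[0.75,0,0,0,0,0],[1,0,0,0,0,0],[1,0,0,0,0,0],[1,0,0,0,0,0],[1,0,0,0,0,0]]'; cat >> h.py <<'E'
def rd():
    C=np.array([.663,-.038]);e=np.array([.984,.177]);g=env.get_image('scene').astype('float32')
    red=np.clip(g[...,0]-(g[...,1]+g[...,2])/2-8,0,None);lum=g.max(2)
    a,b=np.array([328.5,227.8]),np.array([354.5,235.85]);d=(b-a)/np.linalg.norm(b-a);s=np.arange(0,np.linalg.norm(b-a),.1);P=a+np.outer(s,d);nr=np.array([-d[1],d[0]])
    f=lambda im:np.mean([cv2.remap(im,*((P+k*nr).astype('float32').T.copy()),1).ravel() for k in(-1,-.5,0,.5,1)],0)
    p=f(lum);r=f(red);x=(plane('scene',P,.06)[:,:2]-C)@e*1000
    w=np.clip(.7*np.percentile(p,75)-p,0,None);X=(x*w).sum()/w.sum()
    n=(x<1-0)&(x>-16);m=(x>5)&(x<15);q=lambda k:(round((x*r)[k].sum()/(r[k].sum()+1e-6),2),round(float(r[k].max()),1))
    print('ball',round(X,2),'near red',q(n),'far red',q(m),'wf',env.get_obs()['wrist_force'].round(1))
E
python3 -c "
from h import *
rd()"
```

```text
time: 13.35
position: [0.5013, -0.0675, -0.0]
ee_rot: [-0.0, 0.996, 0.088, -0.004]
wrist_force: [-5.2, -2.5, -1.1]
finger_gap: 0.0158
gripper_force: 30.0
ball -9.65 near red (np.float64(-8.05), 0.4) far red (np.float64(10.25), 21.1) wf [-5.3 -1.6 -1.4]
```

```bash
python3 -m pendant '[[0.25,0,0,0,0,0],[0.5,0,0,0,0,0],[0.75,0,0,0,0,0],[1,0,0,0,0,0],[1,0,0,0,0,0],[1,0,0,0,0,0],[1,0,0,0,0,0],[1,0,0,0,0,0]]'; python3 -c "
from h import *
rd()"
```

```text
time: 14.2
position: [0.5076, -0.0664, -0.0003]
ee_rot: [-0.0, 0.996, 0.088, -0.007]
wrist_force: [-10.8, -1.9, 2.0]
finger_gap: 0.0154
gripper_force: 30.0
ball -9.65 near red (np.float64(-6.86), 0.4) far red (np.float64(10.29), 20.9) wf [-9.9 -1.4  0.7]
```

```bash
python3 -m pendant '[[0.25,0,0,0,0,0],[0.5,0,0,0,0,0],[0.75,0,0,0,0,0],[1,0,0,0,0,0],[1,0,0,0,0,0],[1,0,0,0,0,0],[1,0,0,0,0,0],[1,0,0,0,0,0]]'; python3 -c "
from h import *
rd()"
```

```text
time: 15.05
position: [0.5153, -0.065, -0.0005]
ee_rot: [-0.0, 0.996, 0.088, -0.009]
wrist_force: [-13.8, -2.6, 3.0]
finger_gap: 0.0157
gripper_force: 30.0
ball -6.7 near red (np.float64(-7.19), 0.8) far red (np.float64(10.99), 23.7) wf [-12.6  -2.7   2.9]
```

```bash
python3 -m pendant '[[0.25,0,0,0,0,0],[0.5,0,0,0,0,0],[0.75,0,0,0,0,0],[1,0,0,0,0,0],[1,0,0,0,0,0],[1,0,0,0,0,0],[1,0,0,0,0,0],[1,0,0,0,0,0],[1,0,0,0,0,0],[1,0,0,0,0,0]]'; python3 -c "
from h import *
rd()"
```

```text
time: 16.1
position: [0.5264, -0.0631, -0.0006]
ee_rot: [-0.0, 0.996, 0.088, -0.008]
wrist_force: [-12.2, -2.3, 1.0]
finger_gap: 0.0158
gripper_force: 30.0
ball 0.77 near red (np.float64(-6.51), 25.2) far red (np.float64(12.46), 18.2) wf [-11.3  -2.4   1. ]
```

```bash
python3 -m pendant '[[0.15,0,0,0,0,0],[0.3,0,0,0,0,0],[0.3,0,0,0,0,0],[0.3,0,0,0,0,0],[0.3,0,0,0,0,0],[0.3,0,0,0,0,0],[0.3,0,0,0,0,0],[0.3,0,0,0,0,0]]'; python3 -c "
from h import *
rd()"
```

```text
time: 16.95
position: [0.53, -0.0624, -0.0006]
ee_rot: [-0.0, 0.996, 0.088, -0.007]
wrist_force: [-10.8, -2.6, -0.8]
finger_gap: 0.0156
gripper_force: 30.0
ball 3.24 near red (np.float64(-6.5), 24.0) far red (np.float64(12.81), 18.7) wf [-10.   -1.7   0.6]
```

The ball is centred between the lines (3.24 against a midpoint of 3.15). I'll release.

```bash
python3 -m pendant '[[0,0,0,0,0,0],[0,0,0,0,0,0],[0,0,0,0,0,0],[0,0,0,0,0,0],[0,0,0,0,0,0],[0,0,0,0,0,0]]' 4; python3 -c "
from h import *
rd()"
```

```text
time: 17.6
position: [0.5368, -0.0612, 0.0002]
ee_rot: [-0.0, 0.996, 0.089, -0.001]
wrist_force: [0.5, 1.1, -0.1]
finger_gap: 0.04
gripper_force: 0.0
ball 0.97 near red (np.float64(-6.62), 23.7) far red (np.float64(12.45), 17.8) wf [-0.2  0.3 -0.2]
```

```bash
python3 -m pendant '[[0,0,0,0,0,0],[0,0,0,0,0,0],[0,0,0,0,0,0],[0,0,0,0,0,0],[0,0,0,0,0,0],[0,0,0,0,0,0]]'; python3 -c "
from h import *
rd();rd();rd()"
```

```text
time: 18.25
position: [0.5364, -0.0613, 0.0001]
ee_rot: [-0.0, 0.996, 0.089, -0.001]
wrist_force: [0.4, 0.3, -0.9]
finger_gap: 0.0401
gripper_force: 0.0
ball 0.87 near red (np.float64(-6.57), 24.5) far red (np.float64(12.48), 17.7) wf [ 0.4  0.1 -0.3]
ball 0.88 near red (np.float64(-6.57), 24.6) far red (np.float64(12.43), 17.5) wf [-0.7  0.1 -0. ]
ball 0.87 near red (np.float64(-6.62), 24.3) far red (np.float64(12.44), 17.6) wf [-0.8  0.4 -0.1]
```

The reading is stable but borderline (+2 mm). I'll regrip after backing off 7.5 mm and push slightly further.

```bash
python3 -m pendant '[[-0.4,0,0,0,0,0],[-0.75,0,0,0,0,0],[-0.75,0,0,0,0,0],[-0.75,0,0,0,0,0]]' && python3 -m pendant '[[0,0,0,0,0,0],[0,0,0,0,0,0],[0,0,0,0,0,0],[0,0,0,0,0,0],[0,0,0,0,0,0]]' 0 && python3 -m pendant '[[0.2,0,0,0,0,0],[0.4,0,0,0,0,0],[0.6,0,0,0,0,0],[0.75,0,0,0,0,0],[0.75,0,0,0,0,0],[0.75,0,0,0,0,0],[0.75,0,0,0,0,0],[0.75,0,0,0,0,0],[0.75,0,0,0,0,0],[0.75,0,0,0,0,0]]'; python3 -c "
from h import *
rd()"
```

```text
time: 18.8
position: [0.5288, -0.0627, 0.0001]
ee_rot: [-0.0, 0.996, 0.089, -0.001]
wrist_force: [1.1, -1.2, -1.3]
finger_gap: 0.0398
gripper_force: 0.0
time: 19.3
position: [0.5291, -0.0626, 0.0001]
ee_rot: [-0.0, 0.996, 0.089, -0.001]
wrist_force: [-0.3, 0.5, -0.2]
finger_gap: 0.0157
gripper_force: 30.0
time: 20.3
position: [0.5286, -0.0627, 0.0001]
ee_rot: [-0.0, 0.996, 0.088, -0.009]
wrist_force: [-12.0, -1.5, 12.9]
finger_gap: 0.0155
gripper_force: 30.0
ball 0.87 near red (np.float64(-6.54), 24.5) far red (np.float64(12.47), 17.7) wf [-12.4  -1.9  11.8]
```

```bash
python3 -m pendant '[[0.1,0,0,0,0,0],[0.2,0,0,0,0,0],[0.3,0,0,0,0,0],[0.3,0,0,0,0,0],[0.3,0,0,0,0,0],[0.3,0,0,0,0,0],[0.3,0,0,0,0,0],[0.3,0,0,0,0,0]]'; python3 -c "
from h import *
rd()"
```

```text
time: 21.15
position: [0.5285, -0.0626, 0.0]
ee_rot: [-0.0, 0.996, 0.088, -0.011]
wrist_force: [-15.9, -2.5, 16.0]
finger_gap: 0.0154
gripper_force: 30.0
ball 0.88 near red (np.float64(-6.56), 24.3) far red (np.float64(12.47), 17.7) wf [-14.8  -1.8  16.4]
```

```bash
python3 -m pendant '[[-0.2,0,0,0,0,0],[-0.4,0,0,0,0,0],[-0.4,0,-0.1,0,0,0],[-0.4,0,-0.2,0,0,0],[-0.4,0,-0.3,0,0,0],[-0.4,0,-0.3,0,0,0]]'; python3 -c "
from h import *
rd()"
```

```text
time: 21.8
position: [0.5297, -0.0624, 0.0017]
ee_rot: [-0.0, 0.996, 0.088, -0.007]
wrist_force: [-5.4, -0.7, -4.5]
finger_gap: 0.0154
gripper_force: 30.0
ball 2.63 near red (np.float64(-6.22), 19.9) far red (np.float64(12.99), 25.2) wf [-5.7 -2.3 -4.8]
```

```bash
python3 -m pendant '[[0.1,0,0.1,0,0,0],[0.2,0,0.1,0,0,0],[0.3,0,0.1,0,0,0],[0.3,0,0.1,0,0,0],[0.3,0,0.1,0,0,0],[0.3,0,0.1,0,0,0],[0.3,0,0.1,0,0,0],[0.3,0,0.1,0,0,0]]'; python3 -c "
from h import *
rd()"
```

```text
time: 22.65
position: [0.5296, -0.0624, 0.0007]
ee_rot: [-0.0, 0.996, 0.088, -0.01]
wrist_force: [-10.7, -2.4, -0.0]
finger_gap: 0.0157
gripper_force: 30.0
ball 2.39 near red (np.float64(-6.44), 25.1) far red (np.float64(12.68), 22.2) wf [-10.9  -2.   -0.7]
```

```bash
python3 -m pendant '[[0.1,0,0,0,0,0],[0.2,0,0,0,0,0],[0.2,0,0,0,0,0],[0.2,0,0,0,0,0],[0.2,0,0,0,0,0],[0.2,0,0,0,0,0],[0.2,0,0,0,0,0]]'; python3 -c "
from h import *
rd()"
```

```text
time: 23.4
position: [0.5315, -0.062, 0.0006]
ee_rot: [-0.0, 0.996, 0.088, -0.01]
wrist_force: [-10.0, -2.6, 0.2]
finger_gap: 0.0159
gripper_force: 30.0
ball 3.43 near red (np.float64(-6.42), 24.1) far red (np.float64(12.82), 18.6) wf [-10.6  -2.2   0.8]
```

```bash
python3 -m pendant '[[0.1,0,0,0,0,0],[0.2,0,0,0,0,0],[0.2,0,0,0,0,0],[0.2,0,0,0,0,0],[0.2,0,0,0,0,0],[0.2,0,0,0,0,0],[0.2,0,0,0,0,0]]'; python3 -c "
from h import *
rd()"
```

```text
time: 24.15
position: [0.5333, -0.0617, 0.0006]
ee_rot: [-0.0, 0.996, 0.088, -0.01]
wrist_force: [-11.8, -2.7, 0.3]
finger_gap: 0.016
gripper_force: 30.0
ball 4.69 near red (np.float64(-6.28), 18.5) far red (np.float64(12.88), 24.1) wf [-11.2  -1.9   0. ]
```

```bash
python3 -m pendant '[[0,0,0,0,0,0],[0,0,0,0,0,0],[0,0,0,0,0,0],[0,0,0,0,0,0],[0,0,0,0,0,0],[0,0,0,0,0,0],[0,0,0,0,0,0],[0,0,0,0,0,0],[0,0,0,0,0,0]]' 4; python3 -c "
from h import *
rd()"
```

```text
time: 25.1
position: [0.5423, -0.0602, 0.0021]
ee_rot: [-0.0, 0.996, 0.089, -0.001]
wrist_force: [0.2, 0.2, 1.1]
finger_gap: 0.04
gripper_force: 0.0
ball 4.02 near red (np.float64(-6.41), 22.2) far red (np.float64(12.99), 25.9) wf [ 0.4  0.3 -0.1]
```

```bash
python3 -m pendant '[[-0.4,0,0,0,0,0],[-0.8,0,0,0,0,0],[-0.8,0,-1,0,0,0],[-0.8,0,-3,0,0,0],[-0.8,0,-5,0,0,0],[-1,0,-8,0,0,0],[-2,0,-11,0,0,0],[-4,0,-12,0,0,0],[-6,0,-12,0,0,0],[-6,0,-12,0,0,0],[-6,0,-12,0,0,0]]'; python3 -c "
from h import *
rd()
save('scene','pics/s9.png')
cv2.imwrite('pics/c9.png',cv2.convertScaleAbs(cv2.resize(cv2.imread('pics/s9.png')[190:290,240:390],(750,500),interpolation=2),alpha=1.8))"
```

```text
time: 26.25
position: [0.4842, -0.0709, 0.1228]
ee_rot: [-0.0, 0.996, 0.089, -0.001]
wrist_force: [0.5, 0.2, -0.3]
finger_gap: 0.04
gripper_force: 0.0
ball 4.04 near red (np.float64(-6.44), 21.7) far red (np.float64(13.03), 24.8) wf [ 0.6  0.4 -0.5]
```

View pics/c9.png

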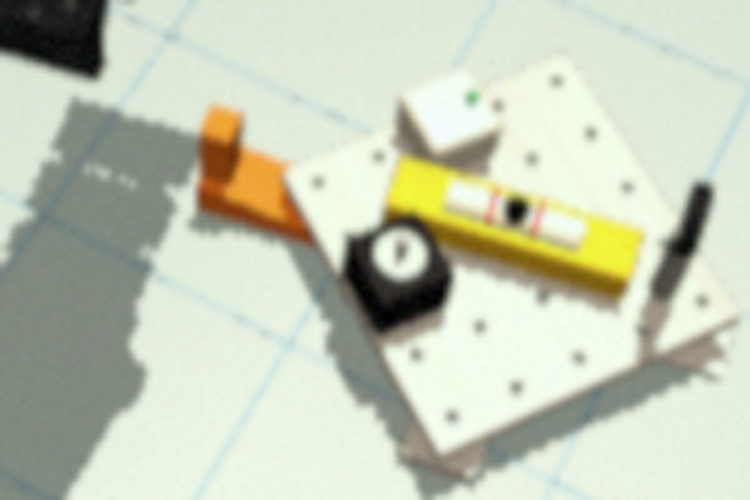

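The ball (517,210) sits between the red lines (493 and 540). The wedge is square under the corner and the gripper is clear, so I'm handing in.

```bash
python3 -c "
from station import env
print(env.close_job())"
```

```text
the job is handed in; nothing more can be done
None
```

I handed the job in: the orange wedge carries the low corner squarely, the level's ball sits between the red lines (about 0.7 mm past centre by my image measurement), the gripper is clear of everything, and it took about 26 s; `close_job` gave no verdict.

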